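# Pack a set of glaze sample tiles from the bench and the drilling jig

## Task

Put one set of glaze sample tiles together in the wooden sample tray: the large square tile, the narrow strip tile and the round tile, each lying flat and face up inside the pocket of its own shape, set down and not dropped. The square one is still held in the drilling jig, so flip the toggle clamp's red handle all the way up before you take the tile out, and leave the clamp open. The hexagonal tile and the small square tile do not belong to the set; leave them where they lie.

Things in the scene. Friction and masses are not known exactly. Their poses are not given: they have to be found in the camera images.
- tile_square: Large square tile of the set, 54 x 54 mm, 16 thick, clay sides, white glazed face, dark hole; 93 g. Starts on the jig's board (top 18 above bench) under the clamp; a fence 5 high behind it, a stop pin 5 high at one side. Grip it across the jig, fingertips 7 or more above the board; the open clamp bar stands 85 behind it, 145 high. Origin: centre of underside, x along the jig, off the clamp; z up.
- tile_strip: Narrow strip tile of the set, 66 x 28 mm, 16 thick, same clay and white glaze; about 59 g, face up on the bench. Origin: centre of the underside; x along its length, z up.
- tile_round: Round tile of the set, 54 mm diameter, 16 thick, same clay and white glaze; about 77 g, face up on the bench. Origin: centre of the underside, z up.
- tile_hexagon: Look-alike, not of the set, stays where it lies: six-sided tile, 60 mm across flats, 69 across corners, 16 thick, same clay and glaze, on the bench. Origin: centre of the underside, z up.
- tile_small: Look-alike, not of the set, stays where it lies: small square tile, 36 x 36 mm, 16 thick, same clay and glaze, on the bench. Origin: centre of the underside, z up.
- pocket_square: Square pocket of the fixed oak tray: grey felt plate 92 x 92 mm with a plywood lip 6 wide, 70 x 70 inside. Origin: underside centre, 5 above the bench; felt floor 4, lip top 10 above origin. x, y along the lip's sides, x along the tray. The tray (342 x 108, rim 14 high, wire grips 49 high at its ends, 165 from its middle) holds three pockets in a row, 96 apart, in any order.
- pocket_strip: Narrow pocket of the tray: the same plate with an oblong plywood lip, 80 x 44 mm inside, long side along x (along the tray). Origin and heights as for the square pocket.
- pocket_round: Round pocket of the tray: the same plate with a round plywood lip, 70 mm inside diameter. Origin and heights as for the square pocket; x along the tray.
- clamp (a joint): Toggle clamp handle angle, rad: 0 = handle level, clamp shut on the tile; 1.15 = fully up, at its stop. Raising the handle swings the clamp bar and its rubber-tipped spindle up off the tile, 1.5 times as far, the other way round. Stiff: about 3 to 5 N upwards at the grip moves it; it stays where it is left.
- clamp_grip (a point): Middle of the clamp handle's red grip (72 mm long, 16 wide, 15 high), 55 mm above the bench when level. x axis: along the handle to its hinge pin, 75 mm away; the free end is 37 mm the other way. The pin lies along y. Shut, the square tile's centre is 185 mm along x. The free end rises in an arc about the pin, towards the tile; pinched across its width, it can turn between the fingers.
Things that resemble listed ones, but are neither listed nor needed, are in the scene too. Leave any green or turquoise look-alike of the tile_round alone.

How it is judged:
By the outcome, as a careful person would: the job done as asked, in the order asked, and still so for the second after the job is handed in, with the robot touching nothing.
It also fails if it takes over 112 s, if anything falls off the work surface, if the arm or the gripper's body presses on something with over 40 N, if the wrist force passes 120 N, or if a joint passes its speed limit or range.

## Robot

A 7-joint arm with a two-finger parallel gripper is mounted at the origin on the work surface. World frame = base frame: x ahead of the robot, y to its left, z up, the work surface at z = 0. Lengths are in m, angles in rad, forces in N, time in s.
With the tool pointing down it reaches from about 0.4 to 0.875 m from the base axis. Payload 6.5 kg.
Tool frame: the origin (TCP) lies at the very end of the fingers, on their centre line; the grasp point (between the pads) lies 19 mm behind it; x points along the fingers, y is the direction in which the jaws open and shut, and the axes are right-handed (so a half turn about x gives the same grasp; the last joint's range is limited). The gripper opens to 88 mm and grips with 3 to 60 N. Pads are 18 mm wide; open, the fingers measure 123 mm over their backs; the gripper's body (75 mm by 187 mm) begins 45 mm behind the grasp point.
Start: joints at [-1.206, 0.536, -0.004, 1.538, 0.003, 1.067, -0.071], TCP at [0.271, 0.591, 0.239] pointing down, gripper open.
Joint ranges: [-2.7, 2.7], [-0.37, 2.16], [-1.27, 1.26], [0.24, 2.4], [-1.31, 4.45], [0.19, 1.91], [-2.76, 2.76]. Speed limits (rad/s): [2.39, 2.39, 3.14, 3.14, 3.14, 3.14, 3.14].

## Interface

Orientations are given as a unit quaternion [x, y, z, w].
In Python, from bench import robot, eyes gives the robot as it stands.
- The arm moves only by the tool move_arm, never from a script. Its argument "rows" is one flat list of numbers, 5 for each row, row after row: the shift along the tool's x, y, z in cm, then the turn about the tool's x in rad, then the opening, from -1 (shut) to 1 (fully open), so that 0 is half open. In form: [x, y, z, yaw, fingers, x, y, z, yaw, fingers, ...]. A call has 1 to 12 rows; each row is the pose to reach, as a shift and turn from the pose measured when the call began, along the tool's axes at that moment; what a row does not reach only later rows make up. A row lasts 1/10 s, in which the tool goes at most 50 mm and 8.59 degrees, less where a joint would pass 70% of its speed; a pose out of reach is approached as far as the arm can. A call with a gripper value outside its range is refused whole. The fingers move at their own pace and stop on an object; "newtons" is the grip in N (left out, the last holds). Time passes only in rows, so rows that repeat a pose let the fingers close. It gives the time, the measured TCP pose, the force and the opening at its end, in the units of the state.
- robot.observe(): the state, without advancing time (a new reading comes with each control period).
- eyes.grab_frame(name): name is "side" or "top" or "wrist"; returns a dict with "color" (480x640x3 uint8, red, green, blue), "vfov" (degrees; the focal length in pixels is half the picture's height over the tangent of half this angle, whatever the lens; pixels are square), "cx", "cy" (the principal point, pixels), "R" (3x3) and "t" (3): a world point X has camera coordinates R X + t. Camera axes: x right, y down, z forward; pixel columns grow to the right and rows downward; lengths in m; the calibration is good to about 2 mm. A picture is of the moment at which its call begins. There is no depth.
- robot.close_job(): hands the job in, once; it reports no verdict.
The state is a dict: "time_s": time; "joints": joint angles; "qd": joint speeds; "effort": joint torques, N m; "eef_pos": TCP position; "tool_rot": TCP orientation; "contact_force": force on the tool from outside, world axes, zero at the start; "torque": the same for the moment, N m; "gripper_width": opening from 0.0 (shut) to 1.0 (fully open).
Only numpy, scipy, OpenCV 4.12 (cv2) and the standard library are available. Lean on these libraries where they do the work, as an engineer would, in place of code of your own. Each camera call takes 0.05 s, during which the arm holds its last target. There are 200 camera calls.

## Working session

There is one attempt and no reset: what is moved stays moved. The work goes in short steps, Python scripts to look and compute and a tool call to move; the robot and the scene stay as the last step left them, time stands still between calls to the robot, and variables do not carry over. Pictures are saved under pics/ and viewed, about 12 in all and at most 16, crops included, and the job is handed in when it is done.

Besides the shell and the picture viewer there is one more tool, called after ">>>" in YAML: its name, and indented under it one key for each argument. move_arm: Moves the arm, as the interface text tells. Its arguments: {"type":"object","properties":{"rows":{"type":"array"},"newtons":{"type":"number"}},"required":["rows"]}

```bash
ls; mkdir -p pics; cat > h.py <<'E'
import numpy as np, cv2, json
from scipy.spatial.transform import Rotation as Rn
from bench import robot, eyes
def grab(name, fn=None):
    f=eyes.grab_frame(name)
    np.savez(f'{name}.npz',**f)
    if fn: cv2.imwrite('pics/'+fn, f['color'][:,:,::-1])
    return f
def load(name): return dict(np.load(f'{name}.npz'))
def K(f):
    fl=240/np.tan(np.radians(float(f['vfov']))/2); return fl,float(f['cx']),float(f['cy'])
def ray(f,u,v,z):
    fl,cx,cy=K(f); d=f['R'].T@np.array([(u-cx)/fl,(v-cy)/fl,1]); c=-f['R'].T@f['t']
    return c+d*(z-c[2])/d[2]
def proj(f,X):
    fl,cx,cy=K(f); p=f['R']@np.array(X)+f['t']; return p[0]/p[2]*fl+cx,p[1]/p[2]*fl+cy
def shift(target):
    s=robot.observe(); R=Rn.from_quat(s['tool_rot']).as_matrix()
    return R.T@(np.array(target)-s['eef_pos'])*100
E
python3 - <<'E'
from h import *
for n in ['top','side','wrist']:
    f=grab(n,n+'1.png'); print(n,K(f),f['R'].round(3).tolist(),(-f['R'].T@f['t']).round(3))
s=robot.observe(); print(s, Rn.from_quat(s['tool_rot']).as_matrix().round(3))
E
```

```text
pics
top (np.float64(590.3493775262859), 308.3665044589339, 238.16525924559392) [[0.01, -1.0, 0.008], [-0.995, -0.011, -0.097], [0.097, -0.007, -0.995]] [0.423 0.018 1.22 ]
side (np.float64(602.8688824153209), 307.8707573736121, 249.0038076216365) [[-0.998, -0.058, -0.02], [-0.028, 0.72, -0.694], [0.054, -0.692, -0.72]] [0.454 0.943 1.047]
wrist (np.float64(357.317364379386), 315.4559524483154, 240.05010540680965) [[0.418, 0.908, -0.002], [0.874, -0.402, 0.275], [0.249, -0.117, -0.961]] [0.208 0.62  0.384]
{'time_s': 0.15, 'joints': array([-1.20617673,  0.53699761, -0.00444853,  1.53861421,  0.0025885 ,
        1.06728184, -0.07121617]), 'qd': array([ 0.0009543 , -0.00310764,  0.00105126, -0.00235114,  0.00069784,
        0.00051905, -0.00097738]), 'effort': array([ 1.34886617e-03, -5.71324754e+01,  9.91771817e-01, -2.51829028e+01,
       -5.61612588e-02,  1.51212013e-02,  8.42326835e-05]), 'eef_pos': array([0.27125695, 0.59019236, 0.23804915]), 'tool_rot': array([ 0.15066971,  0.69083831, -0.15157506,  0.6906997 ]), 'contact_force': array([ 0.24075546, -0.23133386, -0.12669804]), 'torque': array([-0.0304726 ,  0.004007  , -0.05028048]), 'gripper_width': 0.9986855819853998} [[-0.     0.418  0.909]
 [-0.001  0.909 -0.418]
 [-1.    -0.001  0.   ]]
```

View pics/top1.png

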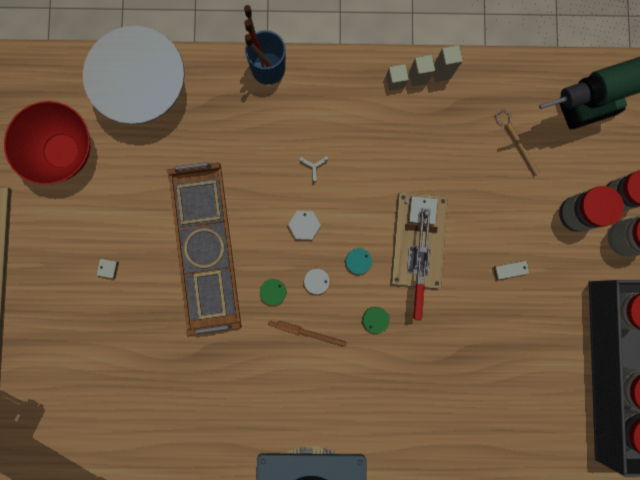

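View pics/side1.png

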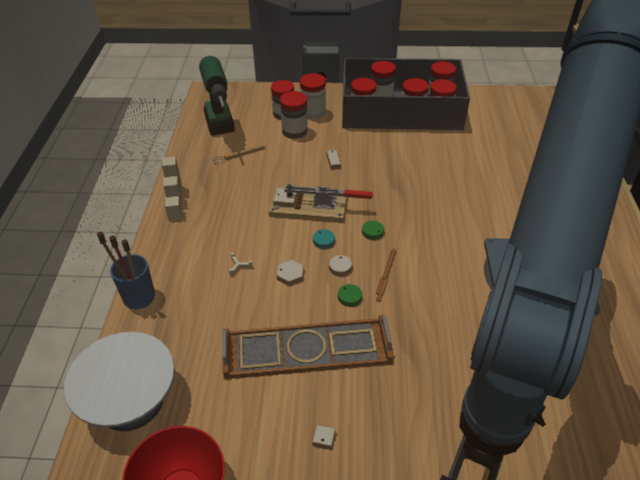

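The top view shows the tray with the square pocket at (199,201), the round one at (204,248) and the strip one at (210,295). It also shows the jig at about (420,240) with the red grip at (419,300), the strip tile at (511,271), the white round tile at (317,281), the hexagon at (304,225) and the small square at (107,269). The green and turquoise discs are decoys.

```bash
python3 - <<'E'
from h import *
f=load('top'); im=f['color']; 
hsv=cv2.cvtColor(im,cv2.COLOR_RGB2HSV)
def seg(f,mask,z,box,name):
    u0,v0,u1,v1=box; m=np.zeros_like(mask); m[v0:v1,u0:u1]=mask[v0:v1,u0:u1]
    cs,_=cv2.findContours(m,cv2.RETR_EXTERNAL,cv2.CHAIN_APPROX_NONE)
    c=max(cs,key=cv2.contourArea)[:,0]
    P=np.array([ray(f,u,v,z)[:2] for u,v in c])
    r=cv2.minAreaRect((P*1000).astype(np.float32)); print(name,np.round(r[0],1),np.round(r[1],1),round(r[2],1))
w=((hsv[...,1]<60)&(hsv[...,2]>130)).astype(np.uint8)*255
seg(f,w,.016,(490,255,535,285),'strip'); seg(f,w,.016,(300,265,332,297),'round')
seg(f,w,.016,(285,205,325,245),'hex'); seg(f,w,.016,(92,255,122,283),'small')
seg(f,w,.034,(405,190,440,226),'square(partly hidden)')
red=((hsv[...,1]>150)&(hsv[...,2]>90)&((hsv[...,0]<8)|(hsv[...,0]>172))).astype(np.uint8)*255
seg(f,red,.062,(405,275,432,325),'grip')
for (u,v) in [(199,201),(204,248),(210,295)]: print('pocket',ray(f,u,v,.013).round(4))
a=im[150:340,150:250]; b=im[180:330,380:460]
cv2.imwrite('pics/crop.png',np.hstack([cv2.resize(a,(300,570),interpolation=cv2.INTER_CUBIC),cv2.resize(b,(304,570),interpolation=cv2.INTER_CUBIC)])[:,:,::-1])
E
```

```text
strip [ 480.9 -408.3] [23.8 62.3] 10.8
round [454.1  -8.9] [46.7 48.8] 0.6
hex [568.5  18.8] [55.8 61.6] 0.6
small [475.6 421. ] [31.6 31.7] 79.8
square(partly hidden) [ 599.4 -223.7] [51.2 49.9] 84.2
grip [ 413.9 -207.5] [14.4 68.8] 85.9
pocket [0.6153 0.2359 0.013 ]
pocket [0.5182 0.223  0.013 ]
pocket [0.4225 0.2082 0.013 ]
```

View pics/crop.png

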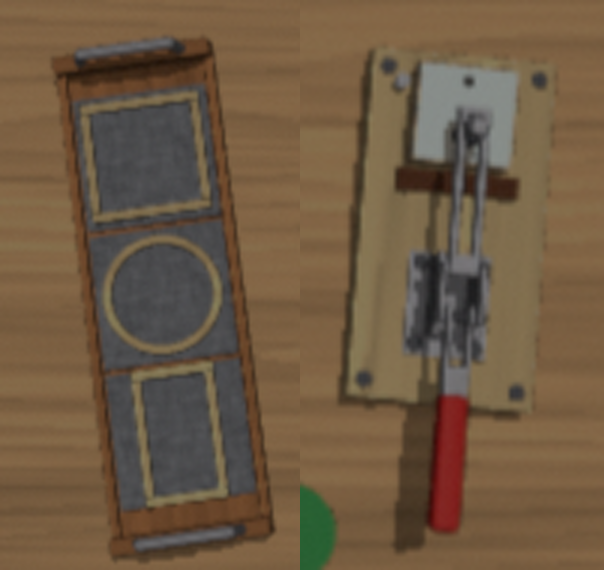

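The measurements agree with the given sizes: grip to tile is 186 mm (185 expected), and the pockets are 97 mm apart (96 expected). Next I'll compute the approach to a point above the clamp grip, via a safe mid point.

```bash
python3 - <<'E'
from h import *
for t in [(.50,.20,.24),(.40,-.206,.16)]: print(shift(t).round(1))
E
```

```text
[ -0.2 -25.9  37.1]
[  7.9 -67.   44.9]
```

>>> move_arm:
  rows: [0,-5,7,-0.1,1,0,-10,15,-0.2,1,0,-15,22,-0.3,1,0,-20,30,-0.35,1,0,-25,36,-0.35,1,0,-30,38,-0.35,1,0,-34.5,39,-0.35,1,0,-39,40,-0.35,1,0,-44,41,-0.35,1,0,-49,42,-0.35,1,0,-54,43,-0.35,1,1,-59,44,-0.35,1]

```text
time_s: 1.35
eef_pos: [0.4397, 0.0314, 0.2366]
tool_rot: [0.028, 0.706, -0.029, 0.707]
contact_force: [0.6, -0.0, -0.5]
gripper_width: 1.0
```

>>> move_arm:
  rows: [3,-5,0.7,0,1,6,-7,0.8,0,1,6,-7,0.8,0,1,6,-7,0.8,0,1]

```text
time_s: 1.75
eef_pos: [0.4415, -0.0393, 0.1762]
tool_rot: [0.029, 0.707, -0.029, 0.706]
contact_force: [-0.2, 0.2, 0.6]
gripper_width: 1.003
```

```bash
python3 - <<'E'
from h import *
f=grab('wrist','w2.png'); s=robot.observe(); R=Rn.from_quat(s['tool_rot']).as_matrix()
print(s['time_s'],s['eef_pos'].round(4),R.round(3).tolist(),s['joints'].round(2),shift((.396,-.206,.036)).round(2))
hsv=cv2.cvtColor(f['color'],cv2.COLOR_RGB2HSV)
red=((hsv[...,1]>150)&(hsv[...,2]>90)&((hsv[...,0]<8)|(hsv[...,0]>172))).astype(np.uint8)*255
cs,_=cv2.findContours(red,cv2.RETR_EXTERNAL,cv2.CHAIN_APPROX_NONE)
c=max(cs,key=cv2.contourArea)[:,0]
P=np.array([ray(f,u,v,.0625)[:2] for u,v in c]);print(cv2.minAreaRect((P*1000).astype(np.float32)))
E
```

```text
1.8 [ 0.4423 -0.0383  0.1769] [[0.001, 0.08, 0.997], [-0.001, 0.997, -0.08], [-1.0, -0.001, 0.001]] [-0.17  0.28  0.18  2.13 -0.07  0.74  1.55] [ 14.1  -17.08  -3.28]
((413.9249267578125, -202.68438720703125), (20.406240463256836, 69.74456787109375), 84.82609558105469)
```

View pics/w2.png

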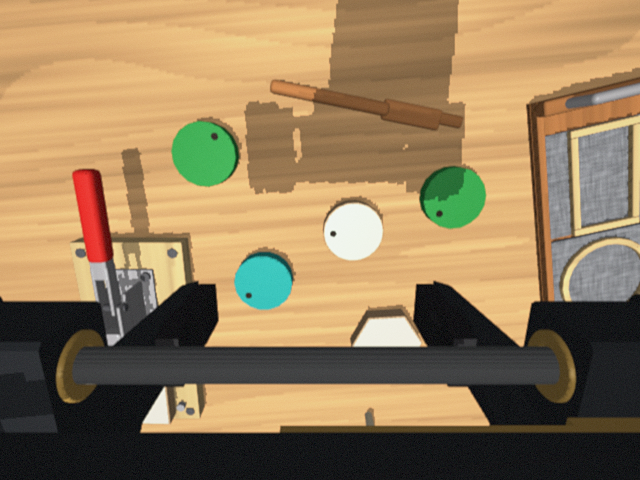

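The wrist view shows the red grip at (93,215) and the round white tile at (353,231). I'm moving above the grip for a closer check.

>>> move_arm:
  rows: [0,-5,-1,0,1,1,-10,-2,0,1,3,-14,-3,0,0.3,6,-17,-3.3,0,0,6,-17.1,-3.3,0,-0.2,6,-17.1,-3.3,0,-0.2,6,-17.1,-3.3,0,-0.2]

```text
time_s: 2.5
eef_pos: [0.3975, -0.2046, 0.1181]
tool_rot: [0.027, 0.706, -0.027, 0.708]
contact_force: [0.1, 0.7, 0.1]
gripper_width: 0.568
```

```bash
cat >> h.py <<'E'
def whites(f,z,zone=None):
    hsv=cv2.cvtColor(f['color'],cv2.COLOR_RGB2HSV)
    w=((hsv[...,1]<50)&(hsv[...,2]>150)).astype(np.uint8)*255
    cs,_=cv2.findContours(w,cv2.RETR_EXTERNAL,cv2.CHAIN_APPROX_NONE)
    for c in cs:
        if cv2.contourArea(c)<600: continue
        c=c[:,0]; P=np.array([ray(f,u,v,z)[:2] for u,v in c])
        r=cv2.minAreaRect((P*1000).astype(np.float32)); print('white px',c.mean(0).round(),np.round(r[0],1),np.round(r[1],1),round(r[2],1))
def st():
    s=robot.observe(); R=Rn.from_quat(s['tool_rot']).as_matrix()
    print(s['time_s'],s['eef_pos'].round(4),'jaw deg',np.degrees(np.arctan2(R[1,1],R[0,1])).round(1),s['contact_force'].round(1),s['gripper_width'].round(3),s['joints'].round(2))
E
python3 - <<'E'
from h import *
f=grab('wrist'); st(); print(shift((.396,-.206,.036)).round(2))
hsv=cv2.cvtColor(f['color'],cv2.COLOR_RGB2HSV)
red=((hsv[...,1]>150)&(hsv[...,2]>90)&((hsv[...,0]<8)|(hsv[...,0]>172))).astype(np.uint8)*255
cs,_=cv2.findContours(red,cv2.RETR_EXTERNAL,cv2.CHAIN_APPROX_NONE)
c=max(cs,key=cv2.contourArea)[:,0]
P=np.array([ray(f,u,v,.0625)[:2] for u,v in c]);print(cv2.minAreaRect((P*1000).astype(np.float32)))
cv2.imwrite('pics/w3.png',f['color'][:,:,::-1])
E
```

```text
Traceback (most recent call last):
  File "h.py", line 30, in st
    print(s['time_s'],s['eef_pos'].round(4),'jaw deg',np.degrees(np.arctan2(R[1,1],R[0,1])).round(1),s['contact_force'].round(1),s['gripper_width'].round(3),s['joints'].round(2))
                                                                                                                                 ^^^^^^^^^^^^^^^^^^^^^^^^
AttributeError: 'float' object has no attribute 'round'
```

```bash
sed -i "s/s\['gripper_width'\].round(3)/round(float(s['gripper_width']),3)/" h.py
python3 - <<'E'
from h import *
f=grab('wrist'); st(); print(shift((.396,-.206,.036)).round(2))
hsv=cv2.cvtColor(f['color'],cv2.COLOR_RGB2HSV)
red=((hsv[...,1]>150)&(hsv[...,2]>90)&((hsv[...,0]<8)|(hsv[...,0]>172))).astype(np.uint8)*255
cs,_=cv2.findContours(red,cv2.RETR_EXTERNAL,cv2.CHAIN_APPROX_NONE)
c=max(cs,key=cv2.contourArea)[:,0]
P=np.array([ray(f,u,v,.0625)[:2] for u,v in c]);print(cv2.minAreaRect((P*1000).astype(np.float32)))
cv2.imwrite('pics/w3.png',f['color'][:,:,::-1])
E
```

```text
2.6 [ 0.3973 -0.2047  0.1181] jaw deg 85.6 [-0.4 -0.4 -0. ] 0.479 [ 0.19  0.4   0.23  2.16 -0.16  0.59  2.02]
[ 8.21 -0.13 -0.14]
((412.68328857421875, -206.39013671875), (15.39277458190918, 72.11634063720703), 84.90505981445312)
```

View pics/w3.png

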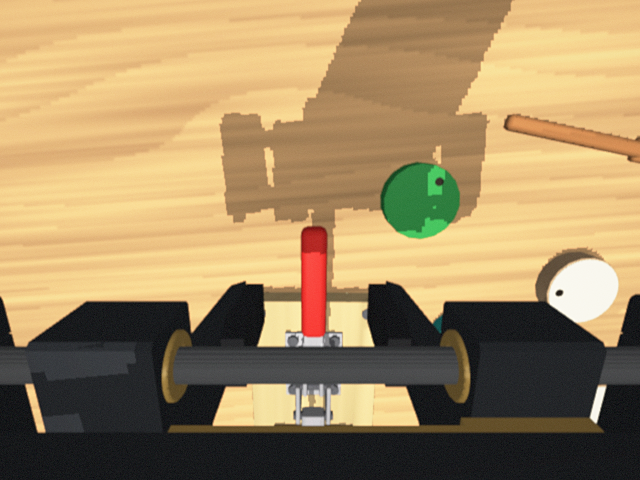

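The grip lies between the fingers, in pixel columns 302–327. It measures 15×72 mm, as it should. I'm descending and pinching.

>>> move_arm:
  rows: [4,-0.1,-0.2,0.01,-0.2,7,-0.1,-0.2,0.01,-0.2,8.2,-0.1,-0.2,0.01,-0.2,8.2,-0.1,-0.2,0.01,-0.2,8.2,-0.1,-0.2,0.01,-1,8.2,-0.1,-0.2,0.01,-1,8.2,-0.1,-0.2,0.01,-1,8.2,-0.1,-0.2,0.01,-1,8.2,-0.1,-0.2,0.01,-1]
  newtons: 15

```text
time_s: 3.5
eef_pos: [0.3964, -0.2058, 0.037]
tool_rot: [0.03, 0.705, -0.031, 0.708]
contact_force: [-0.2, 0.5, 8.6]
gripper_width: 0.18
```

```bash
python3 - <<'E'
from h import *
st()
r=.0749+.018
for a in np.arange(.15,1.27,.1): print(round(a,2),'x',round(-100*r*np.sin(a),1),'z',round(100*r*(1-np.cos(a)),1))
E
```

```text
3.5 [ 0.3964 -0.2058  0.037 ] jaw deg 85.0 [-0.2  0.5  8.6] 0.18 [ 0.25  0.57  0.16  2.19 -0.23  0.4   2.08]
0.15 x -1.4 z 0.1
0.25 x -2.3 z 0.3
0.35 x -3.2 z 0.6
0.45 x -4.0 z 0.9
0.55 x -4.9 z 1.4
0.65 x -5.6 z 1.9
0.75 x -6.3 z 2.5
0.85 x -7.0 z 3.2
0.95 x -7.6 z 3.9
1.05 x -8.1 z 4.7
1.15 x -8.5 z 5.5
1.25 x -8.8 z 6.4
```

>>> move_arm:
  rows: [-0.7,0,0,0,-1,-1.4,0,0.1,0,-1,-2.3,0,0.3,0,-1,-3.2,0,0.6,0,-1,-4,0,0.9,0,-1,-4.8,0,1.4,0,-1,-5.5,0,1.9,0,-1,-6.2,0,2.5,0,-1,-6.9,0,3.2,0,-1,-7.5,0,3.9,0,-1]

```text
time_s: 4.5
eef_pos: [0.4338, -0.2088, 0.1127]
tool_rot: [0.031, 0.706, -0.031, 0.707]
contact_force: [-3.3, -0.2, -2.2]
gripper_width: 0.183
```

```bash
python3 - <<'E'
from h import *
st(); grab('side')
E
```

```text
4.5 [ 0.4338 -0.2088  0.1127] jaw deg 85.0 [-3.3 -0.2 -2.2] 0.183 [ 0.17  0.46  0.23  2.08 -0.17  0.62  2.  ]
```

>>> move_arm:
  rows: [-0.4,0,0.6,0,-1,-0.8,0,1.3,0,-1,-1.1,0,1.9,0,-1,-1.3,0,2.4,0,-1,-1.3,0,2.6,0,-1]

```text
time_s: 5.05
eef_pos: [0.4541, -0.2105, 0.1246]
tool_rot: [0.032, 0.71, -0.03, 0.703]
contact_force: [-20.7, 0.9, 3.6]
gripper_width: 0.179
```

```bash
python3 - <<'E'
from h import *
st(); f=grab('side'); cv2.imwrite('pics/s4.png',cv2.resize(f['color'][120:280,220:420],(800,600))[:,:,::-1])
E
```

```text
5.05 [ 0.4541 -0.2105  0.1246] jaw deg 84.9 [-20.7   0.9   3.6] 0.179 [ 0.15  0.47  0.24  2.02 -0.17  0.69  1.98]
```

View pics/s4.png

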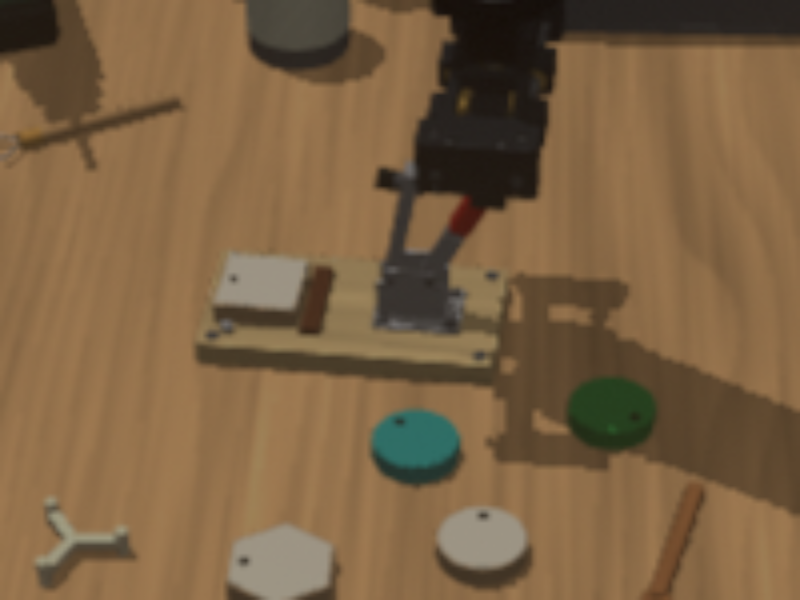

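The clamp bar stands upright and the tile is clear. The 21 N push at the end shows the handle has reached its stop. I'm relaxing the push, releasing and rising.

>>> move_arm:
  rows: [0,0,-0.3,0,-1,0,0,-0.3,0,-0.2,0,0,-0.3,0,-0.2,0,0,-0.3,0,-0.2,0,0,-0.3,0,-0.2,-3,0,-0.3,0,-0.2,-7,0,-0.3,0,-0.2,-11,0,-0.3,0,0.4,-12,0,0,0,0.8,-12,0,0,0,0.8]

```text
time_s: 6.1
eef_pos: [0.4571, -0.2112, 0.2463]
tool_rot: [0.032, 0.709, -0.03, 0.704]
contact_force: [-0.4, 0.2, -0.9]
gripper_width: 0.642
```

```bash
python3 - <<'E'
from h import *
st(); f=grab('top'); whites(f,.034)
print(shift((.599,-.223,.245)).round(1),shift((.599,-.223,.0255)).round(1))
cv2.imwrite('pics/t5.png',cv2.resize(f['color'][170:330,360:480],(450,600),interpolation=cv2.INTER_CUBIC)[:,:,::-1])
E
```

```text
6.1 [ 0.4571 -0.2112  0.2463] jaw deg 85.0 [-0.4  0.2 -0.9] 0.642 [ 0.11  0.28  0.29  1.92 -0.1   0.96  1.92]
white px [122.  68.] [871.9 373. ] [192.9 203.5] 34.8
[-0.2  0.  14.4] [21.8 -0.  14.6]
```

View pics/t5.png

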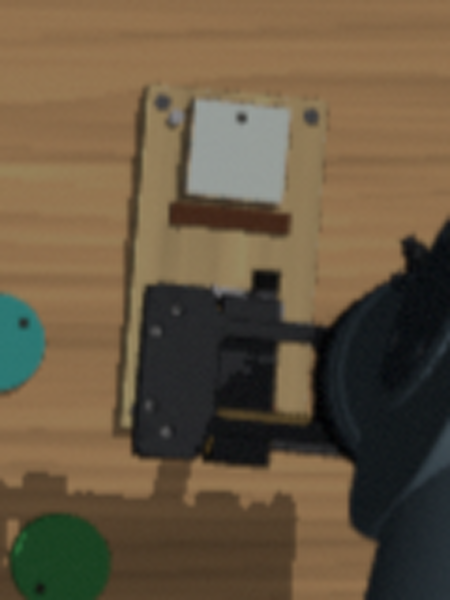

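The tile is fully visible, at about (240,150) in the crop. I'm measuring it.

```bash
python3 - <<'E'
from h import *
f=load('top'); hsv=cv2.cvtColor(f['color'],cv2.COLOR_RGB2HSV)
w=((hsv[...,1]<60)&(hsv[...,2]>125)).astype(np.uint8)*255
m=np.zeros_like(w); m[190:228,400:442]=w[190:228,400:442]
cs,_=cv2.findContours(m,cv2.RETR_EXTERNAL,cv2.CHAIN_APPROX_NONE); c=max(cs,key=cv2.contourArea)[:,0]
P=np.array([ray(f,u,v,.034)[:2] for u,v in c]); r=cv2.minAreaRect((P*1000).astype(np.float32)); print(r)
t=np.array([*r[0],0])/1000
print(shift((t[0],t[1],.12)),shift((t[0],t[1],.0255)))
E
```

```text
((599.5946655273438, -223.09803771972656), (52.34098815917969, 52.403907775878906), 84.22650909423828)
[1.23190882e+01 2.69985271e-03 1.45553429e+01] [ 2.17685955e+01 -2.00117600e-02  1.46491365e+01]
```

>>> move_arm:
  rows: [0,0,5,0,0.8,0,0,10,0,0.8,3,0,14.5,0,0.8,8,0,14.5,0,0.8,12,0,14.6,0,0.8,16,0,14.6,0,0.8,20,0,14.6,0,0.8,20,0,14.6,0,0.8,20,0,14.6,0,0.8]

```text
time_s: 7.05
eef_pos: [0.5981, -0.2228, 0.0421]
tool_rot: [0.032, 0.711, -0.03, 0.702]
contact_force: [-0.2, 0.2, 0.2]
gripper_width: 0.904
```

```bash
python3 - <<'E'
from h import *
st(); print(shift((.5996,-.2231,.0258)).round(2))
E
```

```text
7.05 [ 0.5981 -0.2228  0.0421] jaw deg 84.9 [-0.2  0.2  0.2] 0.904 [ 0.14  0.78  0.21  1.67 -0.22  0.72  1.94]
[ 1.63 -0.03  0.17]
```

>>> move_arm:
  rows: [1,0,0.1,0,0.8,1.6,0,0.2,0,0.8,1.6,0,0.2,0,0.8,1.6,0,0.2,0,-1,1.6,0,0.2,0,-1,1.6,0,0.2,0,-1,1.6,0,0.2,0,-1,1.6,0,0.2,0,-1]
  newtons: 20

```text
time_s: 7.85
eef_pos: [0.6001, -0.2229, 0.0265]
tool_rot: [0.032, 0.711, -0.03, 0.702]
contact_force: [0.1, 0.8, 3.2]
gripper_width: 0.606
```

>>> move_arm:
  rows: [-1,0,0,0,-1,-3,0,0,0,-1,-6,0,0,0,-1,-9,0,0,0,-1,-9,0,0,0,-1]

```text
time_s: 8.35
eef_pos: [0.604, -0.2246, 0.1213]
tool_rot: [0.032, 0.708, -0.031, 0.705]
contact_force: [1.0, 0.6, -1.3]
gripper_width: 0.607
```

```bash
python3 - <<'E'
from h import *
st()
f=load('top')
# tray pockets: refine using lip mask & rim corners from first top image
im=cv2.imread('pics/top1.png'); hsv=cv2.cvtColor(im,cv2.COLOR_BGR2HSV)
lip=((hsv[...,0]>15)&(hsv[...,0]<30)&(hsv[...,2]>115)&(hsv[...,1]<140)).astype(np.uint8)*255
for n,(u0,v0,u1,v1) in dict(square=(178,181,221,223),round=(182,226,227,270),strip=(192,271,228,320)).items():
    m=np.zeros_like(lip); m[v0:v1,u0:u1]=lip[v0:v1,u0:u1]
    cs,_=cv2.findContours(m,cv2.RETR_EXTERNAL,cv2.CHAIN_APPROX_NONE); c=max(cs,key=cv2.contourArea)[:,0]
    P=np.array([ray(f,u,v,.015)[:2] for u,v in c]); print(n,cv2.minAreaRect((P*1000).astype(np.float32)))
print(shift((.53,.12,.12)).round(1),shift((.615,.236,.12)).round(1))
E
```

```text
8.35 [ 0.604  -0.2246  0.1213] jaw deg 84.9 [ 1.   0.6 -1.3] 0.607 [ 0.12  0.68  0.24  1.64 -0.2   0.85  1.92]
square ((608.277099609375, 275.18505859375), (63.08556365966797, 4.427720546722412), 8.372150421142578)
round ((519.1690673828125, 223.68634033203125), (75.87921142578125, 77.49066162109375), 46.077491760253906)
strip ((424.45904541015625, 209.29762268066406), (92.14154815673828, 54.34196090698242), 8.499972343444824)
[  0.2  33.7 -10.4] [ 0.2 46.  -3. ]
```

>>> move_arm:
  rows: [0,5,-0.3,-0.05,-1,0,9,-0.6,-0.1,-1,0,13,-0.9,-0.15,-1,0,17,-1.2,-0.2,-1,0,21,-1.5,-0.237,-1,0,25,-1.8,-0.237,-1,0,29,-2,-0.237,-1,0,33,-2.3,-0.237,-1,0,37,-2.5,-0.237,-1,0,41,-2.8,-0.237,-1,0,46,-3,-0.237,-1,0,46,-3,-0.237,-1]

```text
time_s: 9.55
eef_pos: [0.6124, 0.2469, 0.1212]
tool_rot: [-0.053, 0.707, 0.059, 0.703]
contact_force: [0.1, 1.1, -1.2]
gripper_width: 0.61
```

```bash
python3 - <<'E'
from h import *
st(); print(shift((.614,.2378,.0185)).round(2)); grab('wrist','w6.png')
E
```

```text
9.55 [0.6124 0.2469 0.1212] jaw deg 99.1 [ 0.1  1.1 -1.2] 0.61 [-0.55  0.69  0.16  1.6  -0.14  0.87  1.39]
[10.26 -1.01  0.07]
```

View pics/w6.png

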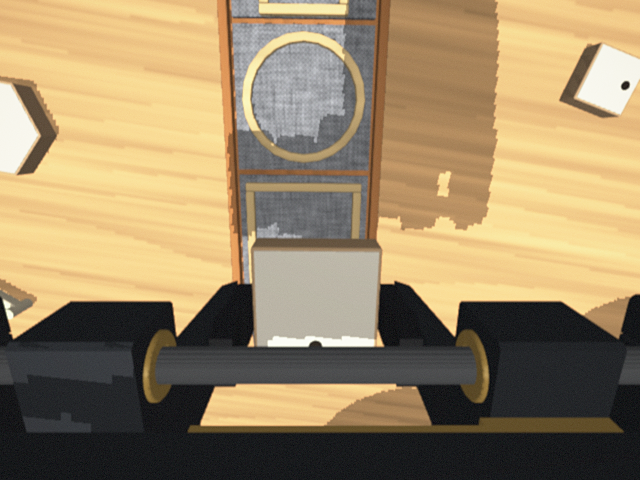

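The tile is held level above the square pocket. The near lip runs from (247,183) to (362,183), and the round pocket is centred at (304,97). I'm cross-checking the pocket position with the wrist camera.

```bash
python3 - <<'E'
from h import *
f=load('wrist'); a=np.radians(8.5); ax=np.array([np.cos(a),np.sin(a)])
m=lambda u,v: ray(f,u,v,.015)[:2]
p=(m(247,183)+m(362,183))/2; print('sq',p+ax*.041, np.linalg.norm(m(247,183)-m(362,183)))
print('round',m(304,97),'-> sq',m(304,97)+ax*.096)
# tile in hand: front-top edge corners at z = tcp+.0075
z=.1212+.0075; q=[ray(f,252,249,z)[:2],ray(f,381,249,z)[:2]]; print('tile near edge mid',np.mean(q,0),np.linalg.norm(q[0]-q[1]),'centre',np.mean(q,0)+ax*.027)
E
```

```text
sq [0.61447133 0.24026228] 0.08076778013682108
round [0.51820456 0.22537747] -> sq [0.61315008 0.23956717]
tile near edge mid [0.58616702 0.24343313] 0.05243954889430683 centre [0.61287045 0.24742398]
```

>>> move_arm:
  rows: [2,-0.9,0,0.01,-1,5,-0.9,0,0.01,-1,8,-0.9,0,0.01,-1,9.5,-0.9,0,0.01,-1,9.8,-0.9,0,0.01,-1,9.8,-0.9,0,0.01,-1]

```text
time_s: 10.2
eef_pos: [0.6141, 0.2326, 0.0232]
tool_rot: [-0.05, 0.707, 0.053, 0.703]
contact_force: [0.3, -0.2, -1.4]
gripper_width: 0.608
```

```bash
python3 - <<'E'
from h import *
st(); print(shift((.6137,.2388,.0178)).round(2))
E
```

```text
10.2 [0.6141 0.2326 0.0232] jaw deg 98.3 [ 0.3 -0.2 -1.4] 0.608 [-0.52  0.83  0.14  1.63 -0.17  0.71  1.42]
[0.54 0.61 0.06]
```

>>> move_arm:
  rows: [0,0.6,0.05,0,-1,0,0.6,0.05,0,-1,0.3,0.6,0.05,0,-1,0.3,0.6,0.05,0,-1]

```text
time_s: 10.6
eef_pos: [0.6137, 0.2387, 0.0204]
tool_rot: [-0.05, 0.707, 0.053, 0.703]
contact_force: [0.1, -0.3, -1.7]
gripper_width: 0.611
```

```bash
python3 - <<'E'
from h import *
st(); print(shift((.6137,.2388,.0178)).round(2))
E
```

```text
10.6 [0.6137 0.2387 0.0204] jaw deg 98.3 [ 0.1 -0.3 -1.7] 0.611 [-0.53  0.83  0.14  1.62 -0.17  0.7   1.41]
[0.26 0.   0.01]
```

>>> move_arm:
  rows: [0.1,0,0,0,-1,0.2,0,0,0,-1,0.25,0,0,0,-1,0.3,0,0,0,-1,0.3,0,0,0,-1,0.3,0,0,0,-1]

```text
time_s: 11.2
eef_pos: [0.6136, 0.2387, 0.0175]
tool_rot: [-0.05, 0.707, 0.053, 0.703]
contact_force: [0.1, -1.1, 1.7]
gripper_width: 0.608
```

>>> move_arm:
  rows: [0,0,0,0,0.5,0,0,0,0,0.5,0,0,0,0,0.5,0,0,0,0,0.5,-2,0,0,0,0.5,-5,0,0,0,0.5,-9,0,0,0,0.5,-12,0,0,0,0.5,-13,0,0,0,0.5,-13,0,0,0,0.5]

```text
time_s: 12.2
eef_pos: [0.6153, 0.2386, 0.1488]
tool_rot: [-0.05, 0.706, 0.053, 0.704]
contact_force: [-0.4, 0.0, -0.9]
gripper_width: 0.754
```

```bash
python3 - <<'E'
from h import *
st(); print(shift((.4541,-.0089,.12)).round(1)); grab('side'); f=load('side'); cv2.imwrite('pics/s7.png',cv2.resize(f['color'][300:390,210:410],(800,360))[:,:,::-1])
E
```

```text
12.2 [0.6153 0.2386 0.1488] jaw deg 98.3 [-0.4  0.  -0.9] 0.754 [-0.55  0.66  0.17  1.58 -0.14  0.91  1.39]
[  2.8 -22.2 -19.5]
```

View pics/s7.png

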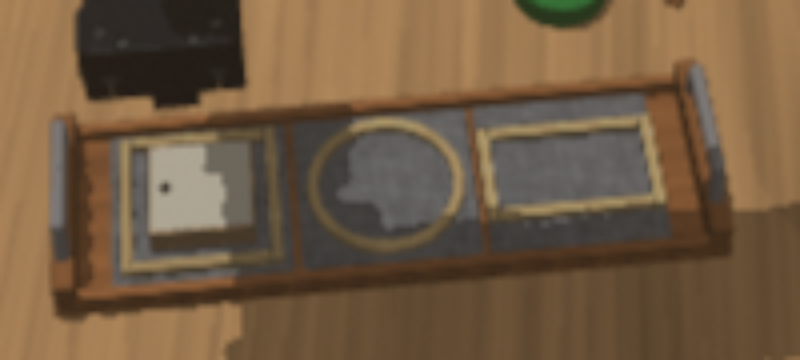

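The square tile sits flat inside its pocket. Next is the round tile, with the jaws turned to about 30° so they clear the discs beside it.

>>> move_arm:
  rows: [0,-3,-2.5,0.14,0.7,0,-6,-5,0.28,0.7,0,-9,-8,0.42,0.7,0,-12,-10.5,0.56,0.7,0,-15,-13,0.7,0.7,0,-18,-16,0.84,0.7,1,-20,-18,0.98,0.7,2.5,-22.2,-19.5,1.12,0.7,2.8,-22.2,-19.5,1.19,0.7,2.8,-22.2,-19.5,1.19,0.7,2.8,-22.2,-19.5,1.19,0.7,2.8,-22.2,-19.5,1.19,0.7]

```text
time_s: 13.45
eef_pos: [0.4534, -0.0091, 0.119]
tool_rot: [0.352, 0.616, -0.352, 0.611]
contact_force: [1.2, -0.0, -0.4]
gripper_width: 0.851
```

```bash
python3 - <<'E'
from h import *
st(); f=grab('wrist','w8.png'); whites(f,.016); print(shift((.4541,-.0089,.008)).round(2))
E
```

```text
13.45 [ 0.4534 -0.0091  0.119 ] jaw deg 30.3 [ 1.2 -0.  -0.4] 0.851 [-0.47  0.44  0.48  2.15 -0.34  0.63  0.78]
white px [472. 278.] [570.7  26.1] [51.7 61.2] 80.3
white px [318. 237.] [454.3  -6.9] [51.4 50.3] 30.3
[11.11  0.1   0.08]
```

View pics/w8.png

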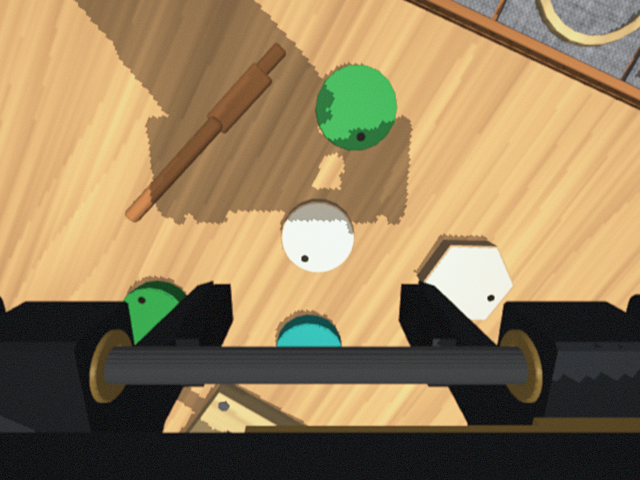

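The round tile is centred at (318,236), clear of the green and turquoise discs. The wrist and top estimates agree within 2 mm.

>>> move_arm:
  rows: [3,0.1,0,0,0.7,7,0.15,0,0,0.7,9,0.15,0,0,0.7,10,0.15,0,0,0.7,11,0.15,0,0,0.7,11,0.15,0,0,0.7,11,0.15,0,0,-1,11,0.15,0,0,-1,11,0.15,0,0,-1,11,0.15,0,0,-1,11,0.15,0,0,-1]

```text
time_s: 14.6
eef_pos: [0.4547, -0.0078, 0.0098]
tool_rot: [0.352, 0.615, -0.352, 0.611]
contact_force: [-1.1, -0.4, 7.6]
gripper_width: 0.603
```

>>> move_arm:
  rows: [-1,0,0,0,-1,-4,0,0,0,-1,-7,0,0,0,-1,-10,0,0,0,-1,-10,0,0,0,-1]

```text
time_s: 15.1
eef_pos: [0.4574, -0.0081, 0.1131]
tool_rot: [0.354, 0.614, -0.35, 0.613]
contact_force: [0.7, 0.6, -1.0]
gripper_width: 0.602
```

```bash
python3 - <<'E'
from h import *
st(); print(shift((.5187,.2247,.1)).round(1))
E
```

```text
15.1 [ 0.4574 -0.0081  0.1131] jaw deg 30.3 [ 0.7  0.6 -1. ] 0.602 [-0.47  0.46  0.48  2.15 -0.37  0.61  0.8 ]
[  1.4  17.  -17. ]
```

>>> move_arm:
  rows: [0,3,-3,0,-1,0,6,-6,0,-1,0,9,-9,0,-1,0,12,-12,0,-1,0,15,-15,0,-1,0,17,-17,0,-1,0,17,-17,0,-1,4,17,-17,0,-1,4,17,-17,0,-1,4,17,-17,0,-1]

```text
time_s: 16.1
eef_pos: [0.5175, 0.223, 0.0739]
tool_rot: [0.353, 0.614, -0.352, 0.612]
contact_force: [0.2, -0.3, -0.4]
gripper_width: 0.605
```

```bash
python3 - <<'E'
from h import *
st(); print(shift((.5187,.2247,.0190)).round(2))
E
```

```text
16.1 [0.5175 0.223  0.0739] jaw deg 30.2 [ 0.2 -0.3 -0.4] 0.605 [-0.8   0.66  0.43  1.89 -0.43  0.67  0.41]
[ 5.49  0.18 -0.07]
```

>>> move_arm:
  rows: [2,0.2,0,0,-1,4,0.2,-0.1,0,-1,4.9,0.2,-0.1,0,-1,5.1,0.2,-0.1,0,-1,5.2,0.2,-0.1,0,-1,5.3,0.2,-0.1,0,-1,5.4,0.2,-0.1,0,-1,5.45,0.2,-0.1,0,-1,5.5,0.2,-0.1,0,-1,5.5,0.2,-0.1,0,-1]

```text
time_s: 17.1
eef_pos: [0.5188, 0.2251, 0.019]
tool_rot: [0.353, 0.614, -0.352, 0.612]
contact_force: [-0.3, 1.1, 0.0]
gripper_width: 0.602
```

>>> move_arm:
  rows: [0.05,0,0,0,-1,0.1,0,0,0,-1,0.1,0,0,0,-1]

```text
time_s: 17.4
eef_pos: [0.5189, 0.2252, 0.0188]
tool_rot: [0.353, 0.614, -0.352, 0.612]
contact_force: [-3.0, -0.1, 8.9]
gripper_width: 0.6
```

In firm contact, so I'm releasing and then looking.

>>> move_arm:
  rows: [0,0,0,0,0.45,0,0,0,0,0.45,0,0,0,0,0.45,0,0,0,0,0.45,-2,0,0,0,0.45,-5,0,0,0,0.45,-9,0,0,0,0.45,-13,0,0,0,0.45,-14,0,0,0,0.3,-14,0,0,0,0.1]

```text
time_s: 18.4
eef_pos: [0.5201, 0.2252, 0.1603]
tool_rot: [0.354, 0.614, -0.351, 0.612]
contact_force: [-0.5, 0.6, -0.5]
gripper_width: 0.579
```

```bash
python3 - <<'E'
from h import *
st(); f=grab('side'); print(shift((.481,-.408,.16)).round(1),shift((.481,-.408,.12)).round(1))
cv2.imwrite('pics/s9.png',cv2.resize(f['color'][300:390,210:410],(800,360))[:,:,::-1])
E
```

```text
18.4 [0.5201 0.2252 0.1603] jaw deg 30.2 [-0.5  0.6 -0.5] 0.579 [-0.87  0.54  0.51  1.85 -0.35  0.84  0.35]
[ -0.4 -35.1  52.8] [  3.6 -35.1  52.8]
```

View pics/s9.png

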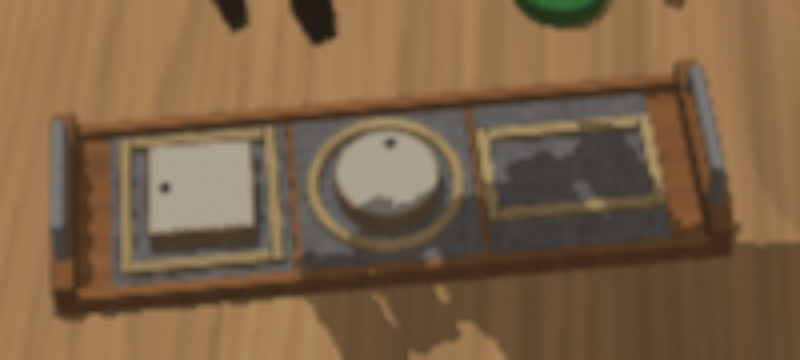

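Both tiles lie flat in their pockets. For the strip I'm crossing over the open clamp at z ≈ 0.25.

>>> move_arm:
  rows: [-4,-2,2,0.05,0,-8,-4,6,0.1,0,-9,-6.5,9.5,0.15,0,-9,-9,13.5,0.2,0,-9,-11.5,17.5,0.25,0,-9,-14,21.5,0.3,0,-9,-16.5,25.5,0.34,0,-9,-19,29.5,0.34,0,-9,-22,33.5,0.34,0,-9,-25,37.5,0.34,0,-9,-28,41.5,0.34,0,-9,-30.5,45.5,0.34,0]

```text
time_s: 19.65
eef_pos: [0.4828, -0.3238, 0.2442]
tool_rot: [0.452, 0.547, -0.451, 0.542]
contact_force: [0.4, 0.4, -0.6]
gripper_width: 0.5
```

```bash
python3 - <<'E'
from h import *
st(); print(shift((.481,-.408,.24)).round(1),shift((.481,-.408,.12)).round(1))
E
```

```text
19.65 [ 0.4828 -0.3238  0.2442] jaw deg 10.7 [ 0.4  0.4 -0.6] 0.5 [-0.02  0.5   0.74  1.75 -0.39  1.05  1.04]
[ 0.4 -1.7  8.2] [12.4 -1.7  8.3]
```

>>> move_arm:
  rows: [0,-0.8,4,0,0,2,-1.7,8.2,0,0,6,-1.7,8.2,0,0,10,-1.7,8.2,0,0,12.4,-1.7,8.2,0,0,12.4,-1.7,8.2,0,0,12.4,-1.7,8.2,0,0]

```text
time_s: 20.35
eef_pos: [0.48, -0.4066, 0.1189]
tool_rot: [0.451, 0.548, -0.451, 0.541]
contact_force: [0.0, 0.9, 0.7]
gripper_width: 0.499
```

```bash
python3 - <<'E'
from h import *
st(); f=grab('wrist','w10.png'); whites(f,.016); print(shift((.481,-.408,.009)).round(2))
E
```

```text
20.35 [ 0.48   -0.4066  0.1189] jaw deg 10.7 [0.  0.9 0.7] 0.499 [ 0.2   0.74  0.63  1.7  -0.54  0.89  1.25]
white px [317. 240.] [ 481.1 -406.8] [25.1 63.5] 11.4
[11.11  0.05  0.14]
```

View pics/w10.png

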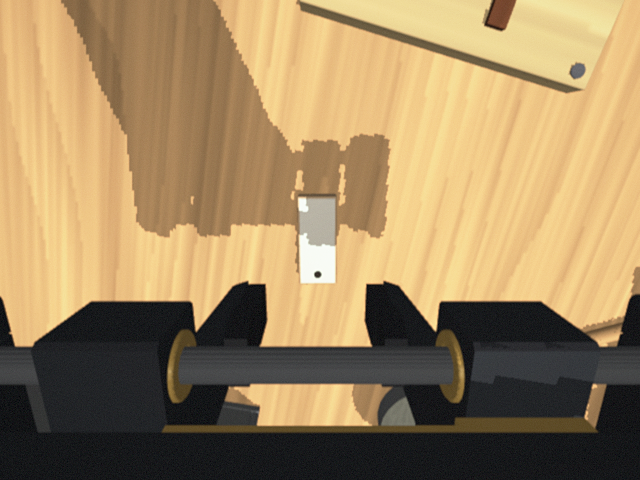

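The strip is centred at (317,240), aligned with the jaws.

>>> move_arm:
  rows: [3,0.1,0,-0.01,0,7,0.1,0.1,-0.01,0,9,0.1,0.1,-0.01,0,10,0.1,0.1,-0.01,0,11,0.1,0.1,-0.01,0,11,0.1,0.1,-0.01,0,11,0.1,0.1,-0.01,-1,11,0.1,0.1,-0.01,-1,11,0.1,0.1,-0.01,-1,11,0.1,0.1,-0.01,-1,11,0.1,0.1,-0.01,-1]

```text
time_s: 21.5
eef_pos: [0.482, -0.4081, 0.0112]
tool_rot: [0.449, 0.548, -0.448, 0.545]
contact_force: [-0.8, 0.3, 5.8]
gripper_width: 0.314
```

>>> move_arm:
  rows: [-1,0,0,0,-1,-4,0,0,0,-1,-8,0,0,0,-1,-12,0,0,0,-1,-16,0,0,0,-1,-20,0,0,0,-1,-24,0,0,0,-1,-24,0,0,0,-1]

```text
time_s: 22.3
eef_pos: [0.4844, -0.4116, 0.2576]
tool_rot: [0.449, 0.545, -0.448, 0.548]
contact_force: [0.3, -0.5, 0.7]
gripper_width: 0.314
```

```bash
python3 - <<'E'
from h import *
st(); print(shift((.424,.21,.25)).round(1),shift((.47,-.1,.25)).round(1))
E
```

```text
22.3 [ 0.4844 -0.4116  0.2576] jaw deg 11.2 [ 0.3 -0.5  0.7] 0.314 [ 0.14  0.58  0.74  1.6  -0.42  1.12  1.18]
[  0.6   6.2 -62.2] [  0.7   4.7 -30.8]
```

>>> move_arm:
  rows: [0,0.6,-5,-0.12,-1,0,1.2,-10,-0.24,-1,0,1.8,-15,-0.36,-1,0,2.4,-20,-0.5,-1,0,3,-25,-0.64,-1,0,3.6,-30,-0.78,-1,0,4,-35,-0.92,-1,0,4.4,-40,-1.06,-1,0,4.8,-45,-1.2,-1,0,5.2,-50,-1.34,-1,0,5.8,-55,-1.48,-1,0,6.2,-60,-1.52,-1]

```text
time_s: 23.5
eef_pos: [0.4279, 0.1876, 0.2562]
tool_rot: [-0.053, 0.704, 0.052, 0.707]
contact_force: [0.6, -0.6, -0.5]
gripper_width: 0.315
```

```bash
python3 - <<'E'
from h import *
st(); print(shift((.424,.2105,.10)).round(2))
E
```

```text
23.5 [0.4279 0.1876 0.2562] jaw deg 98.5 [ 0.6 -0.6 -0.5] 0.315 [-0.74  0.2   0.27  2.   -0.06  0.95  1.27]
[15.62  2.35 -0.11]
```

>>> move_arm:
  rows: [4,2.3,0,0,-1,8,2.3,-0.1,0,-1,12,2.3,-0.1,0,-1,15.6,2.3,-0.1,0,-1,17,2.3,-0.1,0,-1,17,2.3,-0.1,0,-1,17,2.3,-0.1,0,-1,17,2.3,-0.1,0,-1]

```text
time_s: 24.3
eef_pos: [0.4249, 0.2103, 0.0872]
tool_rot: [-0.053, 0.703, 0.052, 0.707]
contact_force: [-0.3, 0.3, -0.5]
gripper_width: 0.308
```

```bash
python3 - <<'E'
from h import *
st(); print(shift((.424,.2105,.0205)).round(2)); grab('wrist','w11.png')
E
```

```text
24.3 [0.4249 0.2103 0.0872] jaw deg 98.5 [-0.3  0.3 -0.5] 0.308 [-0.71  0.49  0.19  2.11 -0.17  0.55  1.32]
[ 6.67  0.05 -0.13]
```

View pics/w11.png

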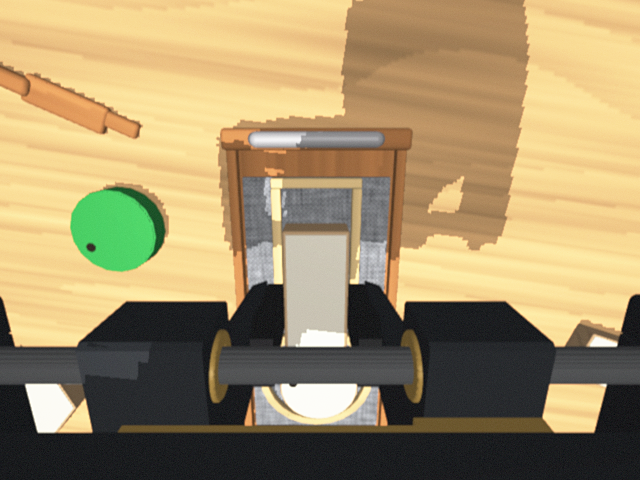

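The strip is aligned with and centred over its pocket. I'm lowering it.

>>> move_arm:
  rows: [2,0,-0.1,0,-1,4.5,0,-0.1,0,-1,6,0,-0.1,0,-1,6.2,0,-0.1,0,-1,6.3,0,-0.1,0,-1,6.4,0,-0.1,0,-1,6.5,0,-0.1,0,-1,6.6,0,-0.1,0,-1,6.65,0,-0.1,0,-1,6.65,0,-0.1,0,-1]

```text
time_s: 25.35
eef_pos: [0.4244, 0.2102, 0.0209]
tool_rot: [-0.053, 0.703, 0.052, 0.707]
contact_force: [-0.3, 0.2, -0.5]
gripper_width: 0.313
```

>>> move_arm:
  rows: [0.05,0,0,0,-1,0.1,0,0,0,-1,0.1,0,0,0,-1]

```text
time_s: 25.65
eef_pos: [0.4246, 0.2103, 0.0202]
tool_rot: [-0.053, 0.703, 0.052, 0.707]
contact_force: [-0.8, -0.5, 3.8]
gripper_width: 0.311
```

>>> move_arm:
  rows: [0,0,0,0,0,0,0,0,0,0,0,0,0,0,0,0,0,0,0,0,-2,0,0,0,0,-5,0,0,0,0,-9,0,0,0,0,-13,0,0,0,0,-17,0,0,0,0,-20,0,0,0,0,-20,0,0,0,0,-20,0,0,0,0]

```text
time_s: 26.85
eef_pos: [0.4232, 0.2104, 0.2202]
tool_rot: [-0.053, 0.703, 0.053, 0.708]
contact_force: [0.2, 0.1, -1.3]
gripper_width: 0.498
```

```bash
python3 - <<'E'
from h import *
st(); f=grab('side'); g=load('top')
cv2.imwrite('pics/s12.png',cv2.resize(f['color'][150:460,190:430],(619,600*800//600))[:600,:,::-1] if 0 else cv2.resize(f['color'][140:450,190:430],(464,600),interpolation=cv2.INTER_CUBIC)[:,:,::-1])
E
```

```text
26.85 [0.4232 0.2104 0.2202] jaw deg 98.5 [ 0.2  0.1 -1.3] 0.498 [-0.78  0.26  0.26  2.03 -0.08  0.86  1.24]
```

View pics/s12.png

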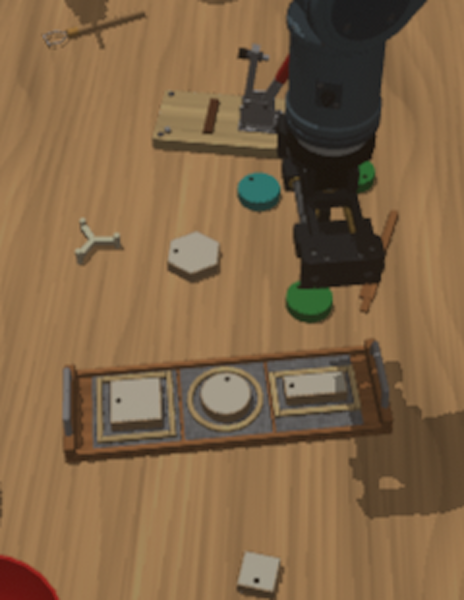

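All three tiles lie in their pockets and the look-alikes haven't moved. I backed off 3 mm before releasing the handle, and that may have pulled it slightly off its stop. There is plenty of time, so I'll nudge it against the stop with closed fingers from behind.

```bash
python3 - <<'E'
from h import *
for t in [(.40,0,.25),(.385,-.205,.25),(.385,-.205,.13)]: print(shift(t).round(1))
E
```

```text
[ -3.1 -20.4  -5.4]
[ -3.1 -40.5  -9.9]
[  8.9 -40.5  -9.9]
```

>>> move_arm:
  rows: [-1.5,-5,0,0.05,-1,-3,-9,0,0.1,-1,-3,-13,0,0.15,-1,-3,-17,-0.5,0.2,-1,-3,-21,-2,0.235,-1,-3,-25,-3.5,0.235,-1,-3,-29,-5,0.235,-1,-3,-33,-7,0.235,-1,-3,-37,-9,0.235,-1,-3,-40.5,-10,0.235,-1,-3,-40.5,-10,0.235,-1,-3,-40.5,-10,0.235,-1]

```text
time_s: 28.1
eef_pos: [0.3829, -0.2052, 0.2482]
tool_rot: [0.031, 0.706, -0.031, 0.707]
contact_force: [-0.0, -0.0, 0.6]
gripper_width: 0.007
```

```bash
python3 - <<'E'
from h import *
st(); print(shift((.385,-.205,.13)).round(1)); f=grab('side'); grab('top')
cv2.imwrite('pics/s13.png',cv2.resize(f['color'][130:230,240:390],(800,533),interpolation=cv2.INTER_CUBIC)[:,:,::-1])
E
```

```text
28.1 [ 0.3829 -0.2052  0.2482] jaw deg 85.0 [-0.  -0.   0.6] 0.007 [-0.17  0.16  0.62  2.1  -0.12  0.91  2.01]
[11.8  0.   0.2]
```

View pics/s13.png

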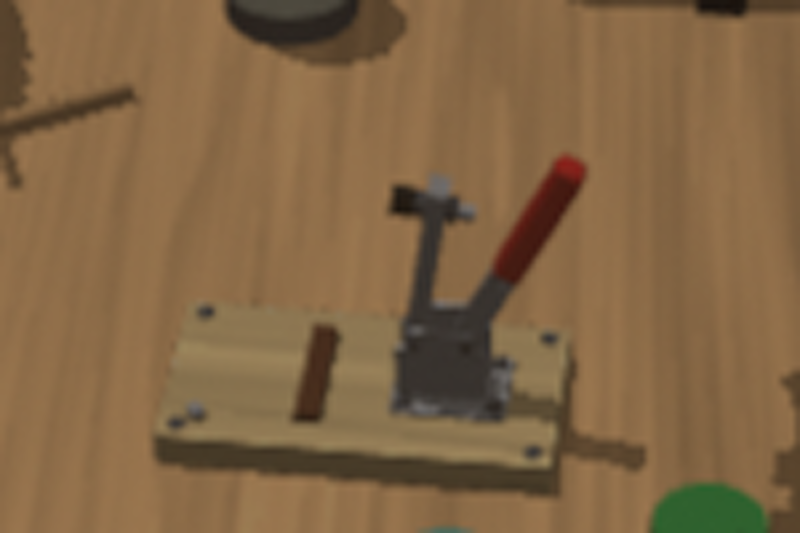

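The handle is clearly visible, with its tip at crop (568,165). I'm comparing that with the model.

```bash
python3 - <<'E'
from h import *
f=load('side'); d=np.array([.9961,-.0881]); g=np.array([.4127,-.2064]); p=g+.075*d
for th in (.9,1.0,1.05,1.1,1.15):
    o=[]
    for s in (.112,.039): o.append(np.round(proj(f,[*(p-d*s*np.cos(th)),.055+s*np.sin(th)]),1))
    v=o[0]-o[1]; print(th,o,np.degrees(np.arctan2(-v[1],v[0])).round(1))
hsv=cv2.cvtColor(f['color'],cv2.COLOR_RGB2HSV)
red=((hsv[...,1]>130)&(hsv[...,2]>50)&((hsv[...,0]<8)|(hsv[...,0]>172))); red[:150]=0; red[200:]=0; red[:,:320]=0; red[:,360:]=0
v,u=np.nonzero(red); c=np.c_[u,v]; l=cv2.fitLine(c.astype(np.float32),cv2.DIST_L2,0,.01,.01).ravel(); print(c.mean(0),np.degrees(np.arctan2(-l[1],l[0])),len(c))
E
```

```text
0.9 [array([358.1, 165.5]), array([338.8, 182.5])] 41.4
1.0 [array([354.4, 163.1]), array([337.6, 181.7])] 47.9
1.05 [array([352.4, 162. ]), array([336.9, 181.3])] 51.2
1.1 [array([350.4, 160.9]), array([336.2, 181. ])] 54.8
1.15 [array([348.3, 160. ]), array([335.5, 180.7])] 58.3
[340.81506849 170.35616438] 57.67113 146
```

The fit gives about 1.14 rad, so it is essentially at the stop. A gentle nudge will make sure.

>>> move_arm:
  rows: [4,0,0,0,-1,8,0,0,0,-1,11.5,0,0,0,-1,11.5,0,1,0,-1,11.5,0,2,0,-1,11.5,0,3,0,-1,11.5,0,3.5,0,-1,11.5,0,3.5,0,-1]

```text
time_s: 29.0
eef_pos: [0.4208, -0.207, 0.1348]
tool_rot: [0.029, 0.704, -0.03, 0.709]
contact_force: [-0.4, 0.1, -0.0]
gripper_width: 0.003
```

>>> move_arm:
  rows: [0,0,0.3,0,-1,0,0,0.6,0,-1,0,0,0.6,0,-1]

```text
time_s: 29.3
eef_pos: [0.4272, -0.2078, 0.1352]
tool_rot: [0.029, 0.704, -0.03, 0.709]
contact_force: [0.2, -0.4, 0.9]
gripper_width: 0.007
```

>>> move_arm:
  rows: [0,0,0.2,0,-1,0,0,0.4,0,-1,0,0,0.4,0,-1]

```text
time_s: 29.6
eef_pos: [0.4295, -0.2083, 0.1349]
tool_rot: [0.03, 0.705, -0.03, 0.708]
contact_force: [-6.2, 0.2, 5.5]
gripper_width: 0.002
```

>>> move_arm:
  rows: [0,0,0.2,0,-1,0,0,0.4,0,-1,0,0,0.4,0,-1]

```text
time_s: 29.9
eef_pos: [0.4297, -0.2083, 0.1343]
tool_rot: [0.031, 0.708, -0.03, 0.705]
contact_force: [-10.2, 0.9, 9.0]
gripper_width: 0.001
```

It resists about 14 N without moving, so it is on its stop. I'm backing off without touching it.

>>> move_arm:
  rows: [0,0,-2,0,-1,0,0,-3.5,0,-1,-4,0,-3.5,0,-1,-8,0,-3,0,-1,-12,0,-2,0,-1,-12,5,-1,0,-1,-12,10,1,0,-1,-12,14,3,0,-1,-12,14,3,0,-1,-12,14,3,0,-1]

```text
time_s: 30.9
eef_pos: [0.4722, -0.0706, 0.2542]
tool_rot: [0.03, 0.708, -0.029, 0.705]
contact_force: [-0.3, -0.4, 0.4]
gripper_width: 0.005
```

```bash
python3 - <<'E'
from h import *
st(); f=grab('side')
cv2.imwrite('pics/s14.png',cv2.resize(f['color'][130:460,190:430],(436,600),interpolation=cv2.INTER_CUBIC)[:,:,::-1])
E
```

```text
30.9 [ 0.4722 -0.0706  0.2542] jaw deg 85.3 [-0.3 -0.4  0.4] 0.005 [-0.42  0.24  0.55  1.99 -0.16  0.96  1.7 ]
```

View pics/s14.png

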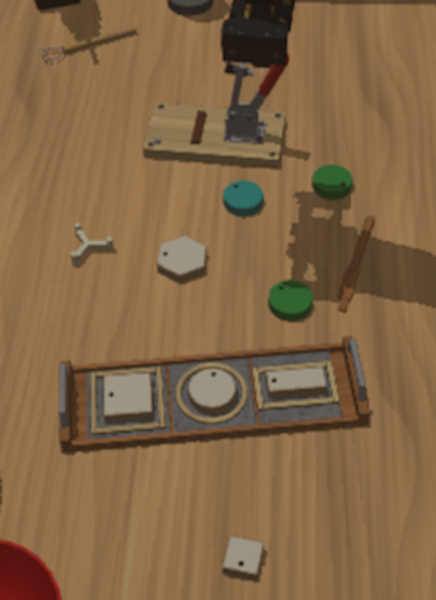

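The clamp is open, all three tiles are in their pockets, the look-alikes are untouched and the arm is clear. I'm handing the job in.

```bash
python3 -c "
from bench import robot
print(robot.close_job())"
```

```text
the job is handed in; nothing more can be done
None
```

The job is done and handed in at about 31 s. I flipped the clamp handle up to its stop first, then set the square, round and strip tiles down in their own pockets, each lowered until the wrist felt contact before I let go.

- **Tiles:** the last side view shows all three face up and flat inside their lips. The hexagon, the small square and the green and turquoise discs appear where they were. I judged these by eye in that view and did not measure them again.
- **Clamp:** after the strip was placed I checked the handle, because I had backed off 3 mm before letting go of it. The camera fit gave about 1.14 rad (1.15 is fully up). A nudge of about 14 N did not move it further, so I take it to be at its stop.
- **Forces:** the highest I read was about 21 N, when the handle met its stop. The arm was clear of everything at hand-in.
- **Disagreements:** camera estimates of pocket and tile positions differed by at most about 3 mm. The first lowering of the square tile came out 6 mm off sideways; I corrected this before setting it down.

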